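Turn the manicure carousel until the amber bottle faces front

ROBOT

A 7-joint arm with a two-finger parallel gripper is mounted at the origin on the work surface. World frame = base frame: x ahead of the robot, y to its left, z up, the work surface at z = 0. Lengths are in m, angles in rad, forces in N, time in s.
With the tool pointing down it reaches from about 0.425 to 0.875 m from the base axis. Payload 8.4 kg.
Tool frame: the origin (TCP) lies midway between the tips of the shut fingers; the grasp point (between the pads) lies 19 mm behind it; z points along the fingers, x is the direction in which the jaws open and shut, and the axes are right-handed (so a half turn about z gives the same grasp; the last joint's range is limited). The gripper opens to 85 mm and grips with 20 to 120 N. Pads are 22 mm wide; open, the fingers measure 114 mm over their backs; the gripper's body (76 mm by 85 mm) begins 54 mm behind the grasp point. The pads swing forward as they close: fully open they stand 13 mm farther back than shut.
Start: joints at [1.084, 0.333, 0.04, 1.465, -0.013, 1.343, -0.059], TCP at [0.246, -0.602, 0.231] pointing down, gripper open.
Joint ranges: [-2.58, 2.58], [-0.38, 2.09], [-1.3, 1.39], [0.25, 2.4], [-1.5, 4.64], [0.08, 2.09], [-2.65, 2.65]. Speed limits (rad/s): [2.22, 2.22, 2.79, 2.79, 3.14, 3.14, 3.14].

INTERFACE

Orientations are given as a unit quaternion [x, y, z, w].
In Python, from cell import robot, cams gives the robot as it stands. The module is installed in compiled form; this text tells all that it offers.
- The arm moves only by the tool drive_tool, never from a script. Its argument "moves" is a list that holds one entry, the list of rows, each a list of 5 numbers: the opening, from -1 (shut) to 1 (fully open), then the shift along the tool's x, y, z in units of 60 mm (1.0 is 60 mm), then the turn about the tool's z in rad. A call has 1 to 5 rows; each row shifts and turns the pose as measured when the row begins, along the tool's axes as they then stand; what a row does not reach is not made up. A row lasts 1/8 s, in which the tool goes at most 62.5 mm and 10.7 degrees, less where a joint would pass 70% of its speed; a pose out of reach is approached as far as the arm can. A call is refused whole if a number of a shift passes 1 or a number of a turn 0.188, either way. A call with a gripper value outside its range is refused whole. The fingers move at their own pace and stop on an object; the grip force is fixed at half the most. Time passes only in rows, so rows that do not move let the fingers close. It gives the time, the measured TCP pose, the force and the opening at its end, in the units of the state.
- robot.observe(): the state, without advancing time (a new reading comes with each control period).
- cams.snapshot(name): name is "scene" or "top" or "wrist"; returns a dict with "frame" (384x512x3 uint8, red, green, blue), "z_map" (384x512 float32, m along the optical axis (not along the pixel's ray), 0 where there is no reading), "camera_matrix" (3x3 intrinsics, pixels), "rvec" (rotation vector, rad) and "tvec" (3), from world to camera coordinates, as OpenCV has them. Camera axes: x right, y down, z forward; pixel columns grow to the right and rows downward; lengths in m; the calibration is good to about 2 mm. The wrist camera is an equidistant fisheye: a pixel r from the principal point sees the ray r / f radians off the axis. A picture is of the moment at which its call begins.
- robot.close_job(): hands the job in, once; it reports no verdict.
The state is a dict: "t": time; "q": joint angles; "qvel": joint speeds; "effort": joint torques, N m; "eef_pos": TCP position; "tool_rot": TCP orientation; "wrist_force": force on the tool from outside, world axes, zero at the start; "moment": the same for the moment, N m; "grip_width": opening from 0.0 (shut) to 1.0 (fully open).
Only numpy, scipy, OpenCV 4.12 (cv2) and the standard library are available. Lean on these libraries where they do the work, as an engineer would, in place of code of your own. Each camera call takes 0.05 s, during which the arm holds its last target.

TASK

Turn the mint three-tier carousel by gently pushing round the rim of its top tier from outside with the fingertips, until the amber bottle faces front: it should stand in line with the middle of the tray's long front side (the side with the scooped lip, nearest the robot). Do not pinch the carousel, do not reach into the top tier, and leave everything in it, and the cream jar beside the tray, untouched and in its place; then take the hand away.

Things in the scene. Friction and masses are not known exactly. Their poses are not given: they have to be found in the camera images.
- tray: fixed rectangular aluminium tray on the sill, 290 mm deep (its x) by 380 mm wide (its y), with a 14 mm lip whose front middle is scooped down to 6 mm. Origin: centre of its underside; its -x side is the long front side, towards the robot. The carousel's axis is vertical through this origin.
- tray_front (a point): middle of the tray's front lip (centre of the 110 mm wide scoop), 145 mm from the tray's origin along its -x: the bottle must face this way
- carousel: turntable of three equal round pale mint tiers stacked 58 mm apart, turning together, either way without stop, about the vertical axis through this origin (level with the tray's underside). Each is a pan of outer radius 110 mm, 26 mm high, wall 4 mm. The bottle's cup is on its own -x side. Light friction (about 1 N at the rim); it stops almost at once when no longer pushed.
- top_rim (a point): centre of the top tier's mouth, on the axis, level with its rim's top edge (160 mm up; tier floor 22 mm, underside 26 mm lower); axes as the carousel's. Each rim has 8 upright half-round finger grips as tall as the tier: cylinders of radius 12 mm centred 112 mm from the axis (reaching out to 124 mm), at 22.5, 67.5, 112.5 ... degrees from the carousel's +x.
- insert: pale mint drop-in insert of the top tier, turns with the carousel: round cup for the bottle, round seat for the dish, two long slots for file and pusher, low centre boss 18 mm high; it stays within the rim. Origin: on the axis at the tier's floor, axes as the carousel's.
- bottle: closed amber glass bottle with black cap, 39 mm across, 63 mm tall, loose in a 16 mm high cup of the top tier, 74 mm from the axis. Origin: centre of its underside. The marked item.
- dish: white ceramic dish, 62 mm across, 18 mm tall, loose in a low seat opposite the bottle. Origin: centre of its underside.
- file: pale blue glass nail file, 130 x 13 x 4 mm, lying loose in a slot of the top tier. Origin: centre of its underside, length along its x.
- pusher: steel cuticle pusher, 120 mm long, 8 mm thick grip, lying loose in the other slot. Origin: centre of its underside, length along its x.
- jar: cream-coloured jar with a tan lid, 56 mm across, 46 mm tall, loose on the sill to the left of the tray. Origin: centre of its underside.
- bottle_place (a point): on the carousel: where the bottle's origin belongs (74 mm along the carousel's -x, on the top tier's floor)
- dish_place (a point): on the carousel: where the dish's origin belongs (58 mm along its +x)
- file_place (a point): on the carousel: where the file's origin belongs (60 mm along its +y)
- pusher_place (a point): on the carousel: where the pusher's origin belongs (60 mm along its -y)
Not all that is in view belongs to the job. Several things have the shape of the dish; the one meant has the colours described above.

How it is judged:
On the way:
1. the fingertips push on the carousel and it has begun to turn (contact force between the fingers and carousel above 0.2 N and distance of bottle_place from where it was at the start of the episode above 0.02 m).
At the end, for the whole second after the job is handed in: Carousel at rest, amber bottle on the tray's front side within 14 mm (about 11 degrees of turn) of its front-to-back centre line; bottle (upright), dish, file and pusher within 12 mm of their places in the top tier; jar upright within 10 mm of where it was (y of bottle in the frame of tray between -0.014 and 0.014 m and x of bottle in the frame of tray below -0.055 m and angular speed of carousel below 0.05 rad/s and angle between each of bottle, jar's own z axis and vertical below 0.15 rad and distance between bottle and bottle_place below 0.012 m and distance between dish and dish_place below 0.012 m and distance between file and file_place below 0.012 m and distance between pusher and pusher_place below 0.012 m and distance of jar from where it was at the start of the episode below 0.01 m); the robot touches nothing.
It fails at once if the robot reaches into the top tier: it touches the bottle, dish, file, pusher or the insert that holds them (more than 1 N) (contact force between any of the fingers, the arm and bottle above 1 N or contact force between any of the fingers, the arm and dish above 1 N or contact force between any of the fingers, the arm and file above 1 N or contact force between any of the fingers, the arm and pusher above 1 N or contact force between any of the fingers, the arm and insert above 1 N).
It fails at once if a thing in the top tier is lifted, carried or thrown out of its place (25 mm off) (distance between bottle and bottle_place above 0.025 m or distance between dish and dish_place above 0.025 m or distance between file and file_place above 0.025 m or distance between pusher and pusher_place above 0.025 m).
It fails at once if the carousel is pinched or shoved hard (more than 30 N) (contact force between any of the fingers, the arm and carousel above 30 N).
It fails at once if the carousel is flung round (faster than 4 rad/s) (angular speed of carousel above 4 rad/s).
It fails at once if the jar is pushed or knocked (moved 20 mm) (distance of jar from where it was at the start of the episode above 0.02 m).
It also fails if it takes over 64 s, if anything falls off the work surface, if the arm or the gripper's body presses on something with over 40 N, if the wrist force passes 120 N, or if a joint passes its speed limit or range.

## Working session

There is one attempt and no reset: what is moved stays moved. The work goes in short steps, Python scripts to look and compute and a tool call to move; the robot and the scene stay as the last step left them, time stands still between calls to the robot, and variables do not carry over. Pictures are saved under pics/ and viewed, and the job is handed in when it is done.

Besides the shell and the picture viewer there is one more tool, called after ">>>" by a JSON object that holds its "fn" and its "kwargs". drive_tool: Moves the arm, as the interface text tells. Its arguments: {"type":"object","properties":{"moves":{"type":"array"}},"required":["moves"]}

```bash
mkdir -p pics; ls; cat > h.py <<'E'
import numpy as np, cv2
from cell import robot, cams
def snap(n):
    s=cams.snapshot(n); return s
def save(s,name): cv2.imwrite('pics/'+name+'.png',cv2.cvtColor(s['frame'],cv2.COLOR_RGB2BGR))
def pts(s):
    K=s['camera_matrix'];R=cv2.Rodrigues(np.array(s['rvec'],float))[0];t=np.array(s['tvec']).ravel()
    z=s['z_map'];v,u=np.mgrid[:z.shape[0],:z.shape[1]]
    c=np.stack([(u-K[0,2])/K[0,0]*z,(v-K[1,2])/K[1,1]*z,z],-1)
    return (c-t)@R
def ray(s,u,v,h):
    K=s['camera_matrix'];R=cv2.Rodrigues(np.array(s['rvec'],float))[0];t=np.array(s['tvec']).ravel()
    d=R.T@np.array([(u-K[0,2])/K[0,0],(v-K[1,2])/K[1,1],1.]);o=-R.T@t
    return o+d*(h-o[2])/d[2]
E
python3 - <<'E'
from h import *
print(robot.observe())
for n in ['scene','top','wrist']:
    s=snap(n);save(s,n+'0')
    print(n,s['camera_matrix'],s['rvec'],s['tvec'])
E
```

```text
pics
{'t': 0.0, 'q': array([ 1.08380431,  0.33388436,  0.03990807,  1.4662874 , -0.013428  ,
        1.34330524, -0.05850605]), 'qvel': array([-8.17222056e-04, -1.85323947e-03, -9.86013664e-05, -2.27747538e-04,
        7.27455056e-04, -8.38538571e-04,  1.96900573e-03]), 'effort': array([-5.31816750e-04, -6.58550191e+01,  1.36499986e+00, -4.05575430e+01,
        1.68875617e-02,  1.22335029e-02, -2.36331675e-05]), 'eef_pos': array([ 0.2455808 , -0.60131967,  0.230431  ]), 'tool_rot': array([ 8.30086385e-01, -5.57634235e-01, -6.96281479e-04, -4.11788893e-04]), 'wrist_force': array([0.64001775, 0.35205063, 0.62557771]), 'moment': array([-0.05547304, -0.0454214 , -0.01152524]), 'grip_width': 0.9987867372241467}
scene [[398.11165982   0.         259.93207367]
 [  0.         398.11165982 191.38451274]
 [  0.           0.           1.        ]] [ 0.98637459  2.27839949 -1.19361693] [ 0.19805592 -0.16740008  1.41016401]
top [[476.17315502   0.         255.23418819]
 [  0.         476.17315502 193.0171729 ]
 [  0.           0.           1.        ]] [ 2.16682102 -2.17703357  0.08518389] [0.18347843 0.4950439  1.03350244]
wrist [[297.31863964   0.         254.19163131]
 [  0.         297.31863964 191.99739047]
 [  0.           0.           1.        ]] [-2.41056936  1.61877915  0.22719456] [-0.650447   -0.03643733  0.37888531]
```

View pics/scene0.png

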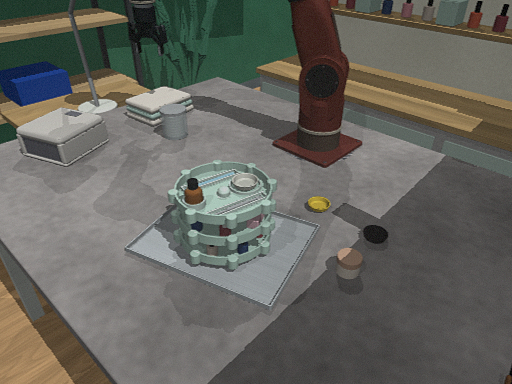

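View pics/top0.png

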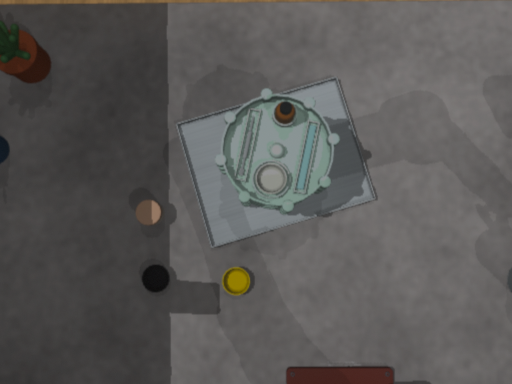

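The bottle (284,112) is at the back and the white dish (271,178) is toward the robot. The jar (148,212) and its decoys, a black jar (155,278) and a yellow dish (236,281), sit to the left and front. Next I'll measure.

```bash
python3 - <<'E'
from h import *
s=snap('top');f=s['frame'];P=pts(s)
hsv=cv2.cvtColor(f,cv2.COLOR_RGB2HSV)
Z=P[...,2]
# rim/top-tier pixels by height
m=((Z>0.15)&(Z<0.168)).astype(np.uint8)
n,l,st,c=cv2.connectedComponentsWithStats(m)
for i in range(1,n):
    if st[i,4]>50: print('rimcomp',st[i],c[i])
k=1+np.argmax(st[1:,4]); q=P[l==k]; print('rim z',np.percentile(q[:,2],[5,50,95]))
cn=max(cv2.findContours((l==k).astype(np.uint8),0,1)[0],key=cv2.contourArea)
(x,y),r=cv2.minEnclosingCircle(cn);print('enc',x,y,r, ray(s,x,y,.16))
w=np.array([P[a[0][1],a[0][0],:2] for a in cn]); 
ctr=ray(s,x,y,.16)[:2]
# grips: from contour polar
w=np.array([ray(s,a[0][0],a[0][1],.16)[:2] for a in cn])
for _ in range(3):
    d=w-ctr; rr=np.hypot(*d.T); b=np.abs(rr-0.110)<0.006
    A=np.c_[2*w[b],np.ones(b.sum())];sol=np.linalg.lstsq(A,(w[b]**2).sum(1),rcond=None)[0];ctr=sol[:2]
R=np.sqrt(sol[2]+ctr@ctr);print('fit ctr',ctr,'R',R,rr.min(),rr.max())
d=w-ctr; rr=np.hypot(*d.T);th=np.arctan2(d[:,1],d[:,0]);g=rr>0.116
ph=np.angle(np.mean(np.exp(8j*th[g])))/8;print('grip phase deg mod45',np.degrees(ph)%45)
# bottle
m=(Z>0.175); print('bottle top', [np.median(P[m],0)],m.sum(), np.percentile(Z[m],[5,50,95]))
dm=((hsv[...,0]<20)|(hsv[...,0]>170))&(hsv[...,1]>140)&(np.hypot(P[...,0]-ctr[0],P[...,1]-ctr[1])<.11)
print('amber',np.median(P[dm],0),dm.sum())
# tray
m=((Z>0.004)&(Z<0.03)&(np.hypot(P[...,0]-ctr[0],P[...,1]-ctr[1])<.27)).astype(np.uint8)
n,l,st,c=cv2.connectedComponentsWithStats(m);k=1+np.argmax(st[1:,4])
ys,xs=np.where(l==k);rc=cv2.minAreaRect(P[l==k][:,:2].astype(np.float32));print('tray rect',rc,cv2.boxPoints(rc))
print('jar',ray(s,148,212,.046))
cv2.imwrite('pics/c.png',cv2.resize(f[60:260,130:390,::-1],None,fx=3,fy=3))
print(np.degrees(np.arctan2(*(np.array([0,0])))))
E
```

```text
rimcomp [ 215   89  125  124 1640] [277.56402439 147.2097561 ]
rimcomp [272 102  26  25 140] [283.50714286 117.77142857]
rimcomp [270 144  14  14 136] [276.875      150.03676471]
rimcomp [256 163  31  32 220] [271.09545455 177.97272727]
rim z [0.15301855 0.15941709 0.16232415]
enc 277.0772399902344 149.88311767578125 63.248836517333984 [0.56771498 0.13706744 0.16      ]
fit ctr [0.56892215 0.13724431] R 0.10941615167282201 0.1071591412135807 0.12335525820953758
grip phase deg mod45 10.061809560511511
bottle top [array([0.40319032, 0.17136253, 1.07467788])] 1051 [0.17797345 1.07467788 1.07467788]
amber [0.63349758 0.12793726 0.17899193] 101
tray rect ((0.5392258763313293, 0.25115010142326355), (0.30467167496681213, 0.16424018144607544), 13.729673385620117) [[0.37175235 0.29476815]
 [0.4107333  0.1352209 ]
 [0.7066994  0.20753205]
 [0.6677184  0.36707932]]
jar [0.45376092 0.41337459 0.046     ]
0.0
```

View pics/c.png

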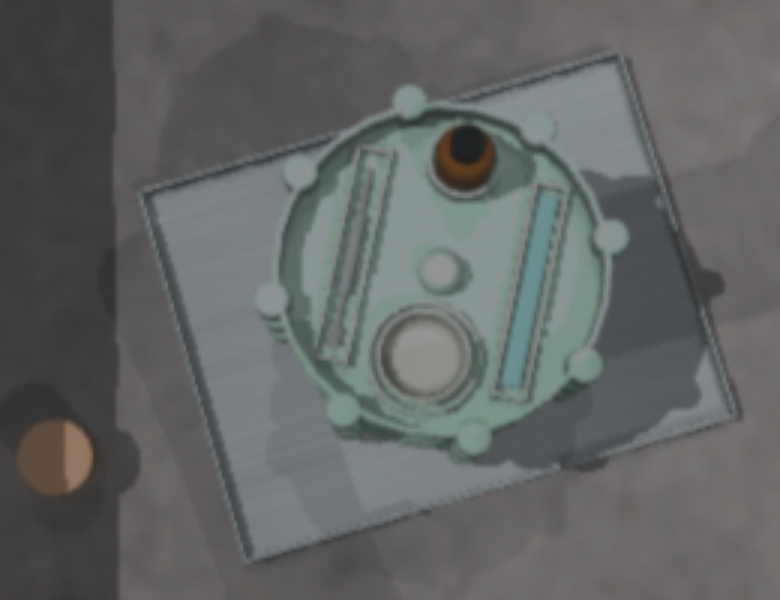

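The crop shows the amber bottle with black cap at the back, the white dish opposite it, the blue file on the right and the steel pusher on the left. Crop tray corners are about (143,190), (620,55), (738,415) and (248,560). Next I'll get the tray heading and a check from the scene view.

```bash
python3 - <<'E'
from h import *
s=snap('top')
c=[ray(s,u/3+130,v/3+60,.014)[:2] for u,v in [(248,560),(738,415),(620,55),(143,190)]]
c=np.array(c);print(c,c.mean(0));
ty=c[0]-c[1]+c[3]-c[2];print('len',np.linalg.norm(c[0]-c[1]),np.linalg.norm(c[1]-c[2]));a=np.degrees(np.arctan2(ty[1],ty[0]));print('tray yaw',a-90,'front dir',a+90)
C=np.array([.569,.137])
s2=snap('scene');P=pts(s2);f=s2['frame'];Z=P[...,2]
near=np.hypot(P[...,0]-C[0],P[...,1]-C[1])<.13
m=near&(Z>.19)
print('cap scene',np.median(P[m],0),Z[m].max(),m.sum())
m=near&(Z>.153)&(Z<.167)&(np.hypot(P[...,0]-C[0],P[...,1]-C[1])>.106);q=P[m];print('rim z scene',np.median(q[:,2]),m.sum())
A=np.c_[2*q[:,:2],np.ones(len(q))];print(np.linalg.lstsq(A,(q[:,:2]**2).sum(1),rcond=None)[0][:2])
h=.201
b=ray(s,130+467/3,60+144/3,h);print('cap top',b,np.degrees(np.arctan2(b[1]-C[1],b[0]-C[0])),np.hypot(*(b[:2]-C)))
cv2.imwrite('pics/sc.png',cv2.resize(f[140:300,110:380,::-1],None,fx=2.9,fy=2.9))
save(snap('wrist'),'w1')
E
```

```text
[[ 0.37779186  0.27607946]
 [ 0.48338979 -0.08786183]
 [ 0.75829517 -0.00563369]
 [ 0.65629459  0.35656268]] [0.56894285 0.13478665]
len 0.3789514316252762 0.28693977328401654
tray yaw 15.954923085378226 front dir 195.95492308537823
cap scene [0.64355124 0.12858218 0.19970993] 0.20169639345567394 92
rim z scene 0.15882277955989332 783
[0.5697442  0.13924445]
cap top [0.63950774 0.12188933 0.201     ] -12.096210324931056 0.07210876317230391
```

View pics/w1.png

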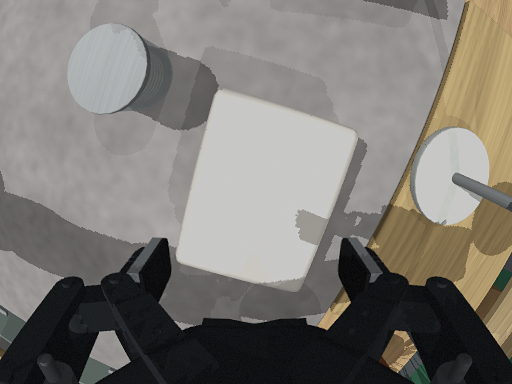

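View pics/sc.png

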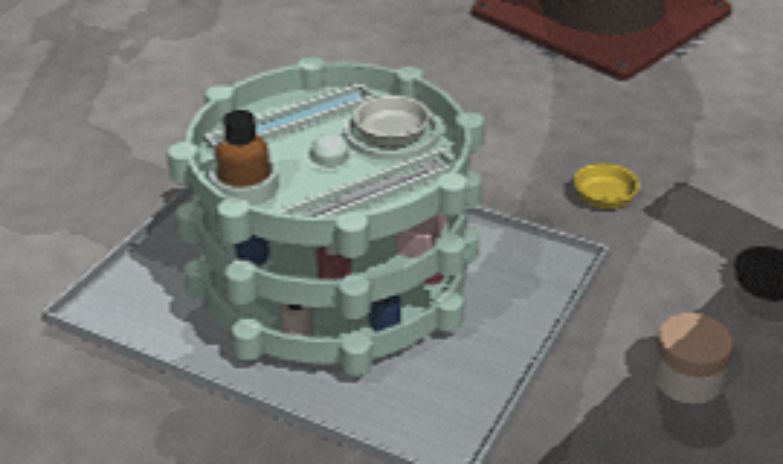

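Two views agree: carousel axis ≈ (0.569, 0.137), rim z ≈ 0.159, bottle at −12°, tray front at ≈196°. So it needs about 152° clockwise. I'll use shut fingers in the gap behind the grip at 280° and push that grip round along an arc on the robot side, with the tool x pointing inward.

```bash
cat > plan.py <<'E'
from h import *
from scipy.spatial.transform import Rotation as Ro
C=np.array([.569,.137])
def st():
    o=robot.observe();R=Ro.from_quat(o['tool_rot']).as_matrix();p=o['eef_pos']
    az=np.arctan2(R[1,0],R[0,0]);d=p[:2]-C
    print('t %.2f p %s az %.1f th %.1f r %.4f F %s w %.2f q7 %.2f'%(o['t'],p.round(4),np.degrees(az),np.degrees(np.arctan2(d[1],d[0]))%360,np.hypot(*d),np.round(o['wrist_force'],1),o['grip_width'],o['q'][6]))
    return p,az
def rows(goal,azg,n,g=-1,turnfirst=0):
    p,az=st();azg=np.radians(azg);step=(np.array(goal)-p)/n;da=(azg-az)/n
    for i in range(n):
        x=np.array([np.cos(az),np.sin(az)]);y=np.array([x[1],-x[0]])
        print([g]+[round(float(v),3) for v in (step[:2]@x/.06,step[:2]@y/.06,-step[2]/.06,-da)])
        az+=da
E
python3 - <<'E'
from plan import *
rows([.659,-.007,.235],122,19)
E
```

```text
t 0.35 p [ 0.2457 -0.6016  0.2311] az -67.8 th 246.4 r 0.8063 F [ 0.1  0.1 -0.4] w 1.00 q7 -0.06
[-1, -0.346, -0.533, -0.003, -0.174]
[-1, -0.248, -0.585, -0.003, -0.174]
[-1, -0.143, -0.619, -0.003, -0.174]
[-1, -0.033, -0.634, -0.003, -0.174]
[-1, 0.077, -0.631, -0.003, -0.174]
[-1, 0.185, -0.608, -0.003, -0.174]
[-1, 0.288, -0.566, -0.003, -0.174]
[-1, 0.382, -0.508, -0.003, -0.174]
[-1, 0.464, -0.434, -0.003, -0.174]
[-1, 0.532, -0.347, -0.003, -0.174]
[-1, 0.584, -0.249, -0.003, -0.174]
[-1, 0.619, -0.144, -0.003, -0.174]
[-1, 0.634, -0.035, -0.003, -0.174]
[-1, 0.631, 0.076, -0.003, -0.174]
[-1, 0.608, 0.184, -0.003, -0.174]
[-1, 0.567, 0.287, -0.003, -0.174]
[-1, 0.508, 0.381, -0.003, -0.174]
[-1, 0.435, 0.463, -0.003, -0.174]
[-1, 0.348, 0.532, -0.003, -0.174]
```

>>> {"fn": "drive_tool", "kwargs": {"moves": [[[-1,-0.35,-0.53,0,-0.174],[-1,-0.25,-0.58,0,-0.174],[-1,-0.14,-0.62,0,-0.174],[-1,-0.03,-0.63,0,-0.174],[-1,0.08,-0.63,0,-0.174]]]}}

```text
t: 0.98
eef_pos: [0.3531, -0.4429, 0.2304]
tool_rot: [0.989, -0.146, -0.001, 0.001]
wrist_force: [0.4, 0.1, 0.3]
grip_width: 0.001
```

```bash
python3 - <<'E'
from plan import *
rows([.659,-.007,.235],122,14)
E
```

```text
t 0.97 p [ 0.3531 -0.4429  0.2304] az -16.8 th 249.6 r 0.6188 F [0.4 0.1 0.3] w 0.00 q7 0.50
[-1, 0.199, -0.602, -0.005, -0.173]
[-1, 0.3, -0.559, -0.005, -0.173]
[-1, 0.391, -0.499, -0.005, -0.173]
[-1, 0.471, -0.424, -0.005, -0.173]
[-1, 0.537, -0.337, -0.005, -0.173]
[-1, 0.587, -0.239, -0.005, -0.173]
[-1, 0.62, -0.134, -0.005, -0.173]
[-1, 0.633, -0.026, -0.005, -0.173]
[-1, 0.628, 0.084, -0.005, -0.173]
[-1, 0.605, 0.191, -0.005, -0.173]
[-1, 0.563, 0.292, -0.005, -0.173]
[-1, 0.504, 0.384, -0.005, -0.173]
[-1, 0.43, 0.465, -0.005, -0.173]
[-1, 0.344, 0.533, -0.005, -0.173]
```

>>> {"fn": "drive_tool", "kwargs": {"moves": [[[-1,0.2,-0.6,0,-0.174],[-1,0.3,-0.56,0,-0.174],[-1,0.39,-0.5,0,-0.174],[-1,0.47,-0.42,0,-0.174],[-1,0.54,-0.34,0,-0.174]]]}}

```text
t: 1.6
eef_pos: [0.4632, -0.2803, 0.2308]
tool_rot: [0.954, 0.299, -0.001, 0.001]
wrist_force: [-0.3, -0.1, 0.4]
grip_width: 0.002
```

```bash
python3 - <<'E'
from plan import *
rows([.659,-.007,.235],122,10)
E
```

```text
t 1.60 p [ 0.4632 -0.2803  0.2308] az 34.7 th 255.8 r 0.4305 F [-0.3 -0.1  0.4] w 0.00 q7 1.02
[-1, 0.528, -0.188, -0.007, -0.152]
[-1, 0.55, -0.106, -0.007, -0.152]
[-1, 0.56, -0.021, -0.007, -0.152]
[-1, 0.557, 0.064, -0.007, -0.152]
[-1, 0.541, 0.148, -0.007, -0.152]
[-1, 0.512, 0.228, -0.007, -0.152]
[-1, 0.471, 0.303, -0.007, -0.152]
[-1, 0.42, 0.371, -0.007, -0.152]
[-1, 0.359, 0.43, -0.007, -0.152]
[-1, 0.29, 0.48, -0.007, -0.152]
```

>>> {"fn": "drive_tool", "kwargs": {"moves": [[[-1,0.53,-0.19,0,-0.155],[-1,0.55,-0.11,0,-0.155],[-1,0.56,-0.02,0,-0.155],[-1,0.56,0.06,0,-0.155],[-1,0.54,0.15,0,-0.155]]]}}

```text
t: 2.22
eef_pos: [0.5617, -0.1365, 0.2312]
tool_rot: [0.762, 0.647, -0.001, 0.002]
wrist_force: [0.9, -0.8, 0.1]
grip_width: -0.0
```

```bash
python3 - <<'E'
from plan import *
rows([.659,-.007,.235],122,5)
E
```

```text
t 2.23 p [ 0.5617 -0.1365  0.2312] az 80.7 th 268.5 r 0.2736 F [ 0.9 -0.8  0.1] w -0.00 q7 1.46
[-1, 0.479, 0.25, -0.013, -0.144]
[-1, 0.438, 0.316, -0.013, -0.144]
[-1, 0.388, 0.376, -0.013, -0.144]
[-1, 0.33, 0.428, -0.013, -0.144]
[-1, 0.265, 0.471, -0.013, -0.144]
```

>>> {"fn": "drive_tool", "kwargs": {"moves": [[[-1,0.48,0.25,0,-0.145],[-1,0.44,0.32,0,-0.145],[-1,0.39,0.38,0,-0.145],[-1,0.33,0.43,0,-0.145],[-1,0.26,0.47,0,-0.145]]]}}

```text
t: 2.85
eef_pos: [0.6611, -0.0019, 0.2311]
tool_rot: [0.473, 0.881, -0.002, 0.002]
wrist_force: [-0.1, -0.3, -0.7]
grip_width: -0.002
```

```bash
python3 - <<'E'
from plan import *
a=np.radians(302);rows([C[0]+.165*np.cos(a),C[1]+.165*np.sin(a),.142],122,4)
save(snap('scene'),'s2');save(snap('wrist'),'w2')
E
```

```text
t 2.85 p [ 0.6611 -0.0019  0.2311] az 123.5 th 303.5 r 0.1667 F [-0.1 -0.3 -0.7] w -0.00 q7 1.89
[-1, 0.007, -0.018, 0.371, 0.007]
[-1, 0.007, -0.018, 0.371, 0.007]
[-1, 0.007, -0.018, 0.371, 0.007]
[-1, 0.007, -0.019, 0.371, 0.007]
```

View pics/w2.png

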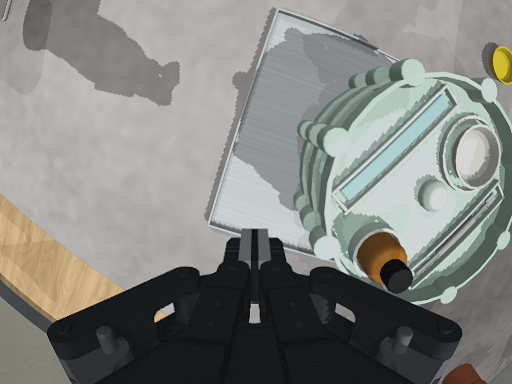

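View pics/s2.png

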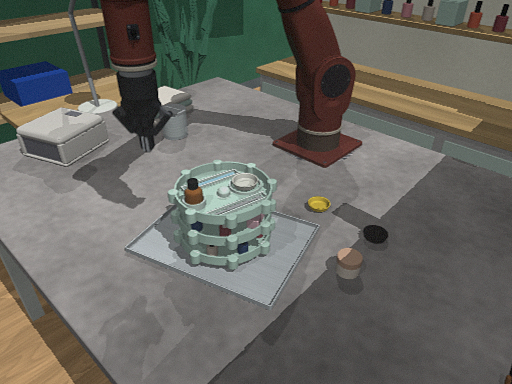

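The fingers (255,245) hang clear outside the rim, in the gap region; the bottle (390,260) is about 45–55° further round. Descending.

>>> {"fn": "drive_tool", "kwargs": {"moves": [[[-1,0,-0.02,0.37,0.007],[-1,0,-0.02,0.37,0.007],[-1,0,-0.02,0.37,0.007],[-1,0,-0.02,0.37,0.007]]]}}

```text
t: 3.45
eef_pos: [0.658, -0.0031, 0.1412]
tool_rot: [0.487, 0.873, -0.0, 0.003]
wrist_force: [0.6, -0.2, 0.1]
grip_width: -0.002
```

```bash
python3 - <<'E'
from plan import *
a=np.radians(302);rows([C[0]+.130*np.cos(a),C[1]+.130*np.sin(a),.142],122,3)
s=snap('wrist');save(s,'w3')
E
```

```text
t 3.45 p [ 0.658  -0.0031  0.1412] az 121.7 th 302.4 r 0.1660 F [ 0.6 -0.2  0.1] w -0.00 q7 1.83
[-1, 0.2, -0.008, -0.005, -0.002]
[-1, 0.2, -0.008, -0.005, -0.002]
[-1, 0.2, -0.007, -0.005, -0.002]
```

View pics/w3.png

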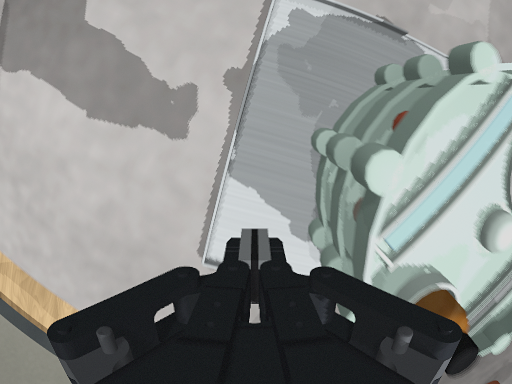

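>>> {"fn": "drive_tool", "kwargs": {"moves": [[[-1,0.2,0,0,0],[-1,0.2,0,0,0],[-1,0.19,0,0,0]]]}}

```text
t: 3.88
eef_pos: [0.637, 0.0273, 0.1393]
tool_rot: [0.488, 0.873, -0.001, 0.001]
wrist_force: [0.2, -0.3, 0.8]
grip_width: -0.002
```

```bash
python3 - <<'E'
from plan import *
st()
s=snap('wrist');save(s,'w4')
E
```

```text
t 3.88 p [0.637  0.0273 0.1393] az 121.5 th 301.8 r 0.1290 F [ 0.2 -0.3  0.8] w -0.00 q7 1.78
```

View pics/w4.png

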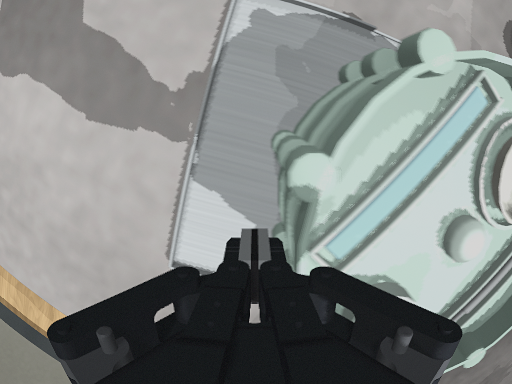

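The fingers sit beside the rim wall with the grip (310,175) ahead of them. Beginning the arc.

>>> {"fn": "drive_tool", "kwargs": {"moves": [[[-1,0,-0.15,-0.02,0.07],[-1,0,-0.15,-0.02,0.07],[-1,0,-0.15,0,0.07],[-1,0,-0.15,0,0.07],[-1,0,-0.15,0,0.07]]]}}

```text
t: 4.55
eef_pos: [0.5953, 0.0147, 0.1456]
tool_rot: [0.635, 0.773, 0.002, 0.004]
wrist_force: [0.7, -0.3, -0.6]
grip_width: -0.002
```

```bash
cat > chk.py <<'E'
from plan import *
st()
s=cams.snapshot('top');f=s['frame'];P=pts(s);hsv=cv2.cvtColor(f,cv2.COLOR_RGB2HSV)
# dish (white bright, z~.15) & amber
D=np.hypot(P[...,0]-C[0],P[...,1]-C[1])
am=(hsv[...,1]>150)&(hsv[...,0]<22)&(D<.1)&(P[...,2]>.15)&(P[...,2]<.2)
bl=(hsv[...,0]>88)&(hsv[...,0]<105)&(hsv[...,1]>70)&(D<.1)&(P[...,2]>.12)
for n,m in (('amber',am),('file',bl)):
    if m.sum()>15:
        p=P[m][:,:2].mean(0)-C
        out=(n,int(m.sum()),'ang',round(float(np.degrees(np.arctan2(p[1],p[0]))),1),'r',round(float(np.hypot(*p)),4))
        if n=='file':
            q=P[m][:,:2]-P[m][:,:2].mean(0);v=np.linalg.svd(q,full_matrices=False)[2][0];out+=('axis',round(float(np.degrees(np.arctan2(v[1],v[0]))%180),1))
        print(*out)
E
python3 chk.py
```

```text
t 4.55 p [0.5953 0.0147 0.1456] az 101.2 th 282.2 r 0.1251 F [ 0.7 -0.3 -0.6] w -0.00 q7 1.48
amber 85 ang -19.1 r 0.0669
```

>>> {"fn": "drive_tool", "kwargs": {"moves": [[[-1,-0.03,-0.18,0.02,0.085],[-1,-0.03,-0.18,0.02,0.085],[-1,-0.02,-0.18,0,0.085],[-1,-0.01,-0.18,0,0.085],[-1,-0.01,-0.18,0,0.085]]]}}

```text
t: 5.22
eef_pos: [0.5428, 0.0096, 0.146]
tool_rot: [0.786, 0.618, 0.005, 0.005]
wrist_force: [1.2, -0.0, 0.0]
grip_width: -0.003
```

```bash
python3 chk.py
```

```text
t 5.22 p [0.5428 0.0096 0.146 ] az 76.4 th 258.4 r 0.1300 F [ 1.2 -0.   0. ] w -0.00 q7 1.11
amber 90 ang -43.3 r 0.0665
```

>>> {"fn": "drive_tool", "kwargs": {"moves": [[[-1,0.0,-0.18,0.02,0.08],[-1,0.0,-0.18,0.02,0.08],[-1,0.0,-0.18,0.02,0.08],[-1,0.0,-0.18,0,0.08],[-1,0.0,-0.18,0,0.08]]]}}

```text
t: 5.9
eef_pos: [0.4942, 0.0318, 0.1445]
tool_rot: [0.894, 0.449, 0.008, 0.007]
wrist_force: [0.9, -0.6, -2.0]
grip_width: 0.0
```

```bash
python3 chk.py
```

```text
t 5.90 p [0.4942 0.0318 0.1445] az 53.3 th 234.6 r 0.1290 F [ 0.9 -0.6 -2. ] w 0.00 q7 0.71
amber 90 ang -69.5 r 0.0668
```

>>> {"fn": "drive_tool", "kwargs": {"moves": [[[-1,0.0,-0.18,0.01,0.082],[-1,0.0,-0.18,0.01,0.082],[-1,0.0,-0.18,0.01,0.082],[-1,0.0,-0.18,0,0.082],[-1,0.0,-0.18,0,0.082]]]}}

```text
t: 6.58
eef_pos: [0.4583, 0.0722, 0.144]
tool_rot: [0.966, 0.258, 0.011, 0.006]
wrist_force: [-0.0, -0.5, -1.0]
grip_width: 0.002
```

```bash
python3 chk.py
```

```text
t 6.58 p [0.4583 0.0722 0.144 ] az 30.0 th 210.3 r 0.1283 F [-0.  -0.5 -1. ] w 0.00 q7 0.24
amber 101 ang -95.9 r 0.0689
```

>>> {"fn": "drive_tool", "kwargs": {"moves": [[[-1,0.0,-0.18,0,0.082],[-1,0.0,-0.18,0,0.082],[-1,0.0,-0.18,0,0.082],[-1,0.0,-0.18,0,0.082],[-1,0.0,-0.18,0,0.082]]]}}

```text
t: 7.25
eef_pos: [0.441, 0.1243, 0.1447]
tool_rot: [0.998, 0.059, 0.013, 0.005]
wrist_force: [-0.0, -0.2, 0.2]
grip_width: -0.005
```

```bash
python3 chk.py
```

```text
t 7.25 p [0.441  0.1243 0.1447] az 6.8 th 185.7 r 0.1286 F [-0.  -0.2  0.2] w -0.00 q7 -0.29
amber 20 ang -112.2 r 0.0593
```

>>> {"fn": "drive_tool", "kwargs": {"moves": [[[-1,0.0,-0.18,0,0.082],[-1,0.0,-0.18,0,0.082],[-1,0.0,-0.18,0,0.082],[-1,0.0,-0.18,0,0.082],[-1,0.0,-0.18,0,0.082]]]}}

```text
t: 7.92
eef_pos: [0.4454, 0.179, 0.1455]
tool_rot: [0.99, -0.141, 0.015, 0.002]
wrist_force: [-0.6, -1.2, -0.6]
grip_width: -0.001
```

```bash
python3 chk.py
```

```text
t 7.92 p [0.4454 0.179  0.1455] az -16.2 th 161.2 r 0.1306 F [-0.6 -1.2 -0.6] w -0.00 q7 -0.83
amber 114 ang -144.8 r 0.0747
```

>>> {"fn": "drive_tool", "kwargs": {"moves": [[[-1,0.02,-0.16,0.02,0.07],[-1,0.02,-0.16,0.02,0.07],[-1,0.01,-0.16,0,0.07],[-1,0.01,-0.13,0,0.06]]]}}

```text
t: 8.48
eef_pos: [0.4636, 0.2126, 0.1438]
tool_rot: [0.963, -0.268, 0.015, 0.0]
wrist_force: [-1.3, -0.1, -1.5]
grip_width: -0.0
```

```bash
python3 chk.py; python3 - <<'E'
from h import *
s=snap('top');cv2.imwrite('pics/t5.png',cv2.resize(s['frame'][60:260,130:390,::-1],None,fx=3,fy=3))
E
```

```text
t 8.47 p [0.4636 0.2126 0.1438] az -31.1 th 144.3 r 0.1297 F [-1.3 -0.1 -1.5] w -0.00 q7 -1.18
amber 115 ang -161.9 r 0.0766
```

View pics/t5.png

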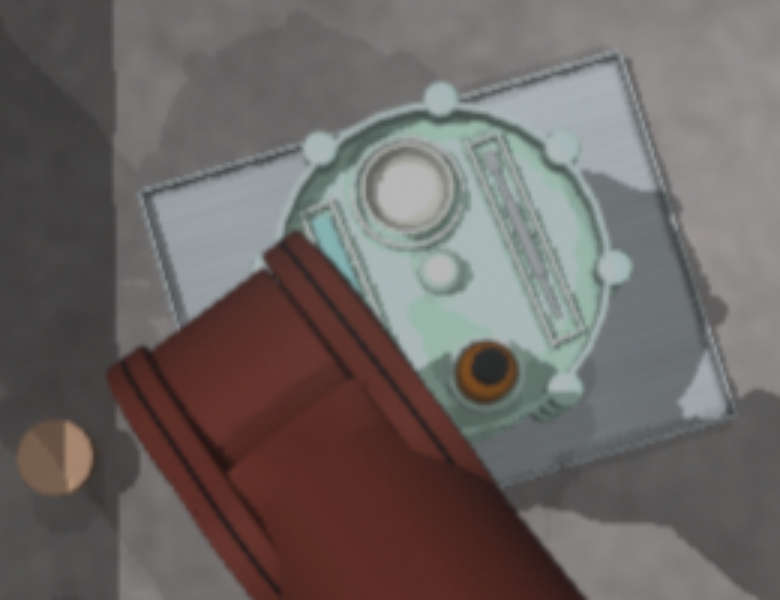

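The bottle (487,372) is nearly at the front of the tray, and the dish (405,190) is opposite. Measuring the remaining angle from visible grips, cap and dish.

```bash
python3 - <<'E'
from plan import *
s=snap('top')
g=lambda u,v,h:ray(s,130+u/3,60+v/3,h)[:2]-C
ang=lambda p:np.degrees(np.arctan2(p[1],p[0]))
for u,v in [(320,148),(441,98),(562,148),(614,267),(565,386)]:
    p=g(u,v,.16);print('grip',round(ang(p),1),round(ang(p)%45,2),np.hypot(*p).round(4))
p=g(491,364,.201);print('cap',ang(p)%360,np.hypot(*p));p=g(405,189,.156);print('dish+180',ang(p)+180,np.hypot(*p))
E
```

```text
grip 44.6 44.62 0.1118
grip -0.4 44.63 0.1124
grip -45.3 44.71 0.1116
grip -90.1 44.89 0.1117
grip -134.5 0.51 0.1105
cap 202.87297265763877 0.07330990457675644
dish+180 203.62434950018823 0.05778975336281535
```

About 6.4° to go (bottle ≈202.4°, target 196°).

>>> {"fn": "drive_tool", "kwargs": {"moves": [[[-1,0.01,-0.1,0,0.045],[-1,0.01,-0.1,0,0.045],[-1,0,-0.04,0,0.02]]]}}

```text
t: 9.0
eef_pos: [0.4721, 0.2225, 0.1439]
tool_rot: [0.948, -0.317, 0.014, -0.0]
wrist_force: [-1.1, 0.6, 0.3]
grip_width: -0.0
```

```bash
python3 chk.py; python3 - <<'E'
from h import *
s=snap('top');cv2.imwrite('pics/t6.png',cv2.resize(s['frame'][60:260,130:390,::-1],None,fx=3,fy=3))
E
```

```text
t 9.00 p [0.4721 0.2225 0.1439] az -36.9 th 138.6 r 0.1293 F [-1.1  0.6  0.3] w -0.00 q7 -1.31
amber 116 ang -167.3 r 0.0773
```

View pics/t6.png

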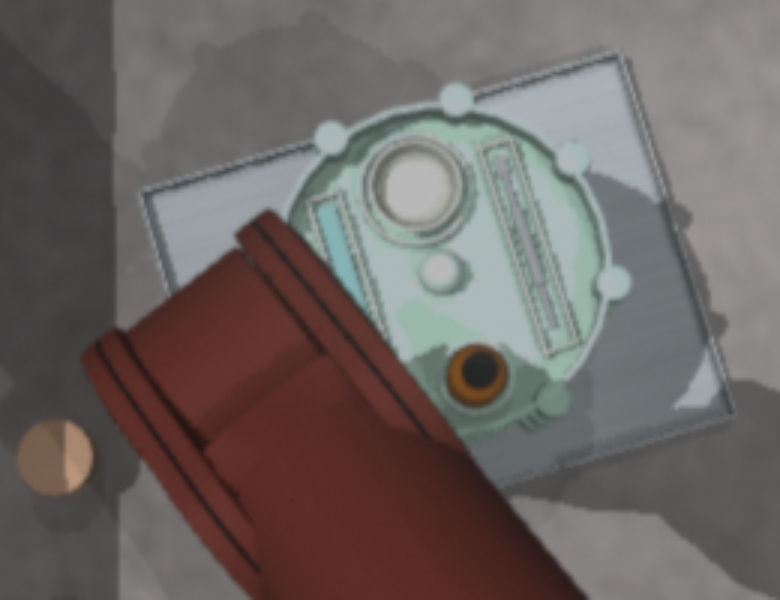

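```bash
python3 - <<'E'
from plan import *
s=snap('top')
g=lambda u,v,h:ray(s,130+u/3,60+v/3,h)[:2]-C
ang=lambda p:np.degrees(np.arctan2(p[1],p[0]))
for u,v in [(331,138),(457,99),(574,160),(614,282),(553,401)]:
    p=g(u,v,.16);print('grip',round(ang(p),1),round(ang(p)%45,2),np.hypot(*p).round(4))
p=g(481,369,.201);print('cap',ang(p)%360,np.hypot(*p));p=g(413,186,.156);print('dish+180',ang(p)+180,np.hypot(*p))
E
```

```text
grip 39.6 39.61 0.1119
grip -5.7 39.28 0.1122
grip -51.0 39.01 0.112
grip -95.1 39.86 0.112
grip -140.8 39.18 0.1123
cap 197.54125434911012 0.07404758057997635
dish+180 198.0702290366338 0.05775635167191509
```

Bottle at ≈197° against a target of ≈196°, well within tolerance. Backing off the grip, then outward, then up.

>>> {"fn": "drive_tool", "kwargs": {"moves": [[[-1,-0.05,0.12,0,0],[-1,-0.3,0.0,0,0],[-1,-0.3,0,0,0],[-1,-0.1,0,-0.4,0],[-1,0,0,-0.6,0]]]}}

```text
t: 9.78
eef_pos: [0.4235, 0.2462, 0.2016]
tool_rot: [0.949, -0.314, 0.013, 0.001]
wrist_force: [0.5, -0.1, -0.1]
grip_width: -0.001
```

```bash
python3 - <<'E'
from plan import *
rows([.40,-.25,.30],-36,10)
E
```

```text
t 9.78 p [0.4235 0.2462 0.2016] az -36.7 th 143.1 r 0.1819 F [ 0.5 -0.1 -0.1] w -0.00 q7 -1.31
[-1, 0.462, 0.687, -0.164, -0.001]
[-1, 0.461, 0.687, -0.164, -0.001]
[-1, 0.461, 0.688, -0.164, -0.001]
[-1, 0.46, 0.688, -0.164, -0.001]
[-1, 0.459, 0.689, -0.164, -0.001]
[-1, 0.458, 0.689, -0.164, -0.001]
[-1, 0.457, 0.69, -0.164, -0.001]
[-1, 0.457, 0.691, -0.164, -0.001]
[-1, 0.456, 0.691, -0.164, -0.001]
[-1, 0.455, 0.692, -0.164, -0.001]
```

```bash
python3 - <<'E'
from plan import *
rows([.34,.38,.33],-36,5)
E
```

```text
t 9.78 p [0.4235 0.2462 0.2016] az -36.7 th 143.1 r 0.1819 F [ 0.5 -0.1 -0.1] w -0.00 q7 -1.31
[-1, -0.49, -0.192, -0.428, -0.002]
[-1, -0.489, -0.193, -0.428, -0.002]
[-1, -0.489, -0.194, -0.428, -0.002]
[-1, -0.488, -0.195, -0.428, -0.002]
[-1, -0.488, -0.196, -0.428, -0.002]
```

>>> {"fn": "drive_tool", "kwargs": {"moves": [[[-1,0,0,-0.7,0],[-1,-0.3,-0.1,-0.5,0],[-1,-0.6,-0.25,-0.4,0],[-1,-0.6,-0.25,-0.3,0],[-1,-0.6,-0.25,-0.2,0]]]}}

```text
t: 10.4
eef_pos: [0.3428, 0.3688, 0.3304]
tool_rot: [0.949, -0.314, 0.016, 0.001]
wrist_force: [0.5, -0.4, -0.7]
grip_width: 0.002
```

```bash
python3 chk.py; python3 - <<'E'
from h import *
s=snap('top');cv2.imwrite('pics/t7.png',cv2.resize(s['frame'][60:260,130:390,::-1],None,fx=3,fy=3))
save(snap('scene'),'s7')
E
```

```text
t 10.40 p [0.3428 0.3688 0.3304] az -36.6 th 134.3 r 0.3239 F [ 0.5 -0.4 -0.7] w 0.00 q7 -1.59
amber 76 ang -168.2 r 0.077
```

View pics/t7.png

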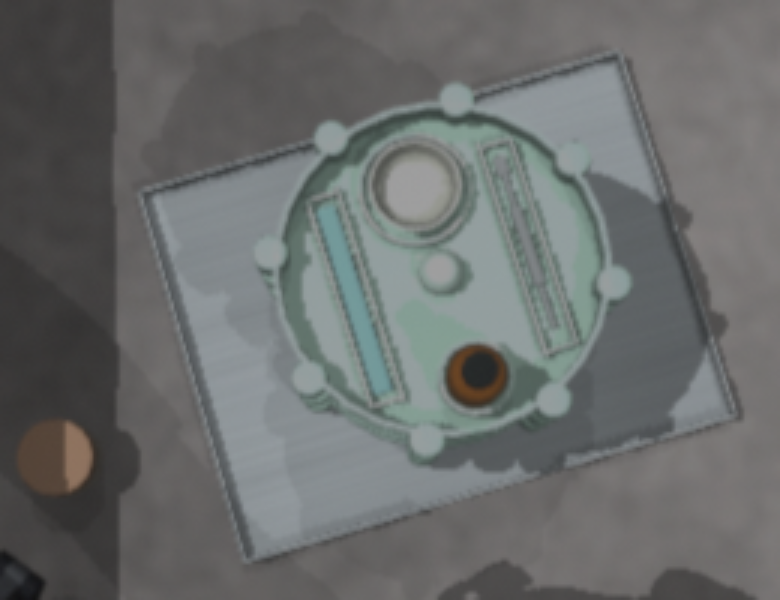

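View pics/s7.png

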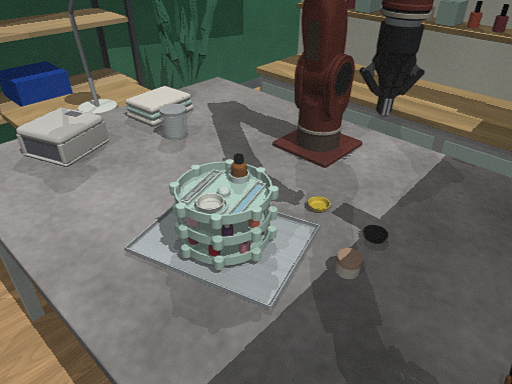

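The bottle (477,375) is upright and faces the front. The dish, file and pusher are in their seats, the jar (55,457) hasn't moved and the hand is clear. I'll let it settle for one call, then hand in.

>>> {"fn": "drive_tool", "kwargs": {"moves": [[[-1,0,0,0,0],[-1,0,0,0,0],[-1,0,0,0,0]]]}}

```text
t: 10.92
eef_pos: [0.342, 0.3682, 0.3289]
tool_rot: [0.95, -0.312, 0.015, 0.001]
wrist_force: [-0.2, 0.7, 0.5]
grip_width: -0.002
```

```bash
python3 chk.py; python3 -c "
from cell import robot
print(robot.close_job())"
```

```text
t 10.93 p [0.342  0.3682 0.3289] az -36.4 th 134.5 r 0.3240 F [-0.2  0.7  0.5] w -0.00 q7 -1.58
amber 74 ang -168.3 r 0.0772
the job is handed in; nothing more can be done
None
```

I turned the carousel about 151° clockwise by pushing one finger grip of the top tier's rim round from outside with shut fingertips. I then backed off the grip, lifted the hand clear and handed the job in at about t = 11 s; the hand-in gave no verdict.

**Bottle direction:** the last full measurement, with the fingers still at the grip, put the bottle at 196.9–198° (grips, cap and dish). The tray front is at about 196°, so it is roughly 1–3 mm off the centre line against the 14 mm allowed. The amber mask read about −168° (192°) afterwards. That figure mixes in the bottle's visible side, so I trusted the grips, cap and dish instead. It moved by about 1° between the last push and hand-in. By either reading the bottle is within tolerance.

**Everything else:** in the final pictures the bottle looked upright and the dish, file and pusher were in their seats. The jar was at the same pixels as at the start. The wrist force never read more than about 2.5 N between moves. I judged these seats and the jar by eye and did not measure them.

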